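# Clear the catch tray and hold the ground-check probe on its test point

## Task

Check the grounding of the screwdriving machine's catch tray: first take the two finished housings out of the tray and set them down in the tote without dropping them, since one of them covers the marked test point on the tray floor. Then pull the spring-tipped probe out of its leaning holder and hold it upright with its tip on the brass disc of the test point, pressing only lightly so that the spring tip goes about half-way in. Finish like that, still holding the probe pressed there, and leave the other things on the bench where they are.

Things in the scene. Friction and masses are not known exactly. Their poses are not given: they have to be found in the camera images.
- tray: Fixed open catch tray of sheet steel, 290 x 190 mm (its x, y), walls 24 mm high, floor and walls 4 mm thick; origin at the centre of its underside on the table, x along its length. A chute joins its +x end (rising from 30 to 80 mm between 140 and 230 mm from the origin), and behind it stands the grey machine from 230 to 360 mm along +x, 165 mm high.
- spot_mark (a point): Test point on the tray floor: centre of a flush brass disc of 20 mm diameter inside a dark disc of 32 mm, at floor height (4 mm above the table). Hidden under a housing at the start.
- housing_a_mid (a point): Finished black plastic housing that covers the test point: 56 x 34 x 38 mm (its x, y, z), standing upright in the tray, 70 g or so. A 34 x 34 mm centre block reaches full height, its two ends in x are 26 mm high. This point is its centre, 19 mm above its underside.
- housing_b_mid (a point): Second finished housing in the tray, the same as the first; this point is its centre, 19 mm above its underside.
- tote: Fixed pink plastic tote, open on top, 250 x 200 x 75 mm (its x, y, z), walls and floor 4 mm thick, with a 10 mm rim flange outside; origin at the centre of its underside on the table. It stands left or right of the tray. A third housing from before lies in its +x end, 70 to 80 mm from the centre; the rest of the floor is free.
- holder: Fixed holder of the probe, on the other side of the tray: a 100 x 80 x 12 mm foot (its x, y) with an aluminium well 35 mm square that leans 0.35 rad (20 degrees) towards the holder's -x; its mouth is about 95 mm above the table. Origin at the centre of the underside of the foot.
- probe_grip (a point): Centre of the black round handle (22 mm diameter) of the 90 g probe; z along its axis, away from the tip. It leans with the well at first. Along z from here: handle -40 to +40 mm, collar (32 mm diameter, rests on the well's mouth) -48 to -40, barrel (16 mm) -98 to -48, sprung tip (8 mm) ending at -118 when out. To free the probe pull it 90 mm along its axis.
- tip_end (a point): Centre of the flat end face of the probe's sprung brass tip (8 mm diameter); z points up the probe's axis, to the handle.
- tip (a joint): How far the probe's tip is pushed in, in m: 0 fully out, 0.012 fully in. Its spring pushes with 1.2 N at 0 and 300 N per m more, 4.8 N at 0.012.
- socket: Bystander: steel nut socket standing on the bench in front of the tray, 24 mm diameter, 36 mm high; origin under its centre.
- tape: Bystander: roll of clear tape, 70 mm diameter, 24 mm high, on the bench; origin at the centre of its underside.
- clip: Bystander: small yellow clip, 30 x 20 x 18 mm, on the bench; origin under its centre.
- cup: Bystander: grey cup, 64 mm diameter, 60 mm high; origin under its centre.

How it is judged (in metres and radians):
On the way, in this order (a step that is already met when the one before it is completed fails the run):
1. both housings lie released and at rest in the tote, and the probe is not yet near the test point (x of housing_a_mid in the frame of tote between -0.121 and 0.121 m and y of housing_a_mid in the frame of tote between -0.096 and 0.096 m and z of each of housing_a_mid, housing_b_mid in the frame of tote below 0.065 m and linear speed of each of housing_a, housing_b below 0.05 m/s and contact force between each of housing_a, housing_b and the fingers below 0.1 N and x of housing_b_mid in the frame of tote between -0.121 and 0.121 m and y of housing_b_mid in the frame of tote between -0.096 and 0.096 m and distance between tip_end and spot_mark above 0.05 m), for 0.2 s.
2. the probe is out of its holder: its tip is more than 100 mm from the holder's origin (horizontally) (horizontal distance between tip_end and holder above 0.1 m), for 0.1 s.
At the end, for the whole second after the job is handed in: Both housings lie released and at rest inside the tote; the probe is held in the fingers, upright within 7 degrees, its tip end within 7 mm of the centre of the test point and on the tray floor, pushed in by 2.5 to 10.5 of its 12 mm, with 0.8 to 8 N on the tray (x of housing_a_mid in the frame of tote between -0.121 and 0.121 m and y of housing_a_mid in the frame of tote between -0.096 and 0.096 m and z of each of housing_a_mid, housing_b_mid in the frame of tote below 0.065 m and linear speed of each of housing_a, housing_b below 0.05 m/s and contact force between each of housing_a, housing_b and the fingers below 0.1 N and x of housing_b_mid in the frame of tote between -0.121 and 0.121 m and y of housing_b_mid in the frame of tote between -0.096 and 0.096 m and horizontal distance between tip_end and spot_mark below 0.007 m and z of tip_end in the frame of tray below 0.008 m and angle between probe_grip's own z axis and vertical below 0.12 rad and z of probe_grip in the frame of tip_end above 0.09 m and value of joint tip between 0.0025 and 0.0105 m and contact force between probe and tray between 0.8 and 8 N and contact force between probe and the fingers above 1 N); the arm keeps its last pose, push and grip.
It fails at once if a housing is dropped or thrown (faster than 1 m/s while out of the fingers) ((linear speed of housing_a above 1 m/s and contact force between housing_a and the fingers below 0.05 N) or (linear speed of housing_b above 1 m/s and contact force between housing_b and the fingers below 0.05 N)).
It fails at once if the probe is pressed on the tray with more than 12 N (contact force between probe and tray above 12 N).
It fails at once if a bystander (socket, tape, clip or cup) is moved more than 40 mm (distance of any of socket, tape, clip, cup from where it was at the start of the episode above 0.04 m).
It also fails if it takes over 67 s, if anything falls off the work surface, if the arm or the gripper's body presses on something with over 40 N, if the wrist force passes 120 N, or if a joint passes its speed limit or range.

## Robot

A 6-joint arm with a two-finger parallel gripper is mounted at the origin on the work surface. World frame = base frame: x ahead of the robot, y to its left, z up, the work surface at z = 0. Lengths are in mm, angles in rad, forces in N, time in s.
With the tool pointing down it reaches from about 350 to 975 mm from the base axis. Payload 7.1 kg.
Tool frame: the origin (TCP) lies on the front face of the gripper's body, between the roots of the fingers; the fingertips stand 80 mm ahead of it and the grasp point (between the pads) lies 61 mm ahead of it (env.tips_ahead is the distance from the TCP to the fingertips, in mm); z points along the fingers, y is the line along which they close (so a half turn about z gives the same grasp; the last joint's range is limited). The gripper opens to 88 mm and grips with 3 to 60 N. Pads are 20 mm wide; open, the fingers measure 115 mm over their backs; the gripper's body (75 mm by 178 mm) begins 61 mm behind the grasp point.
Start: joints at [-1.165, 0.423, 1.63, -0, 1.089, -0.019], TCP at [257.602, -569.427, 302.675] pointing down, gripper open.
Joint ranges: [-3, 3], [-0.9, 2.11], [0.09, 2.58], [-1.31, 4.45], [0.11, 2.69], [-2.54, 2.54]. Speed limits (rad/s): [2.39, 2.39, 3.01, 3.14, 3.14, 3.14].

## Interface

Orientations are given as a unit quaternion [x, y, z, w].
In Python, from station import env, set_gripper, viewer, workorder gives the robot as it stands. Calls block until the motion is done:
- env.reach(position, orientation): joint-space move of the TCP to a pose.
- env.move_l(position, rot=None, rate=150, f_stop=None): straight line of the TCP; rot=None keeps the orientation; rate is the mean speed in mm/s. With f_stop (N) it stops when the force on the tool has changed by that much, and returns True; else False.
- env.move_joints(angles): joint-space move.
- set_gripper(opening): finger opening in mm; the grip force is fixed at half the most; returns when the fingers have stopped.
- env.hold(seconds).
- env.ik(position, orientation): joint angles nearest the present ones, or None.
- env.read_state(): the state.
- viewer.camera(name): name is "scene" or "top" or "wrist"; returns the picture (400x640x3 uint8, blue, green, red); there is no depth.
- viewer.camera_params(name): a dict with "fx", "fy", "cx", "cy" (pixels), "pose" (4x4, takes a point from camera to world coordinates); the wrist camera has in their place "tool_from_camera" (4x4, takes a point from camera to tool coordinates, whose origin is the TCP and whose axes are the flange's). Camera axes: x right, y up, looking along -z (the intrinsics and any distortion apply to the point x, -y, -z); pixel columns grow to the right and rows downward; lengths in mm; the calibration is good to about 2 mm. A picture is of the moment at which its call begins: read the wrist's pose just before it. camera_params takes no time and is no camera call.
A pose or a line that the arm cannot do raises env.IKError and nothing moves.
- workorder.sign_off(): hands the job in; it is judged then, once.
The state is a dict: "time_s": time; "qpos": joint angles; "dq": joint speeds; "tau": joint torques, N m; "tool_pos": TCP position; "orientation": TCP orientation; "force": force on the tool from outside, world axes, zero at the start; "wrist_torque": the same for the moment, N m; "width": finger opening in mm; "grip_force": force on a finger pad.
Only numpy, scipy, OpenCV 4.12 (cv2) and the standard library are available. Lean on these libraries where they do the work, as an engineer would, in place of code of your own. Each camera call takes 0.05 s, during which the arm holds its last target. There are 200 camera calls.

## Working session

There is one attempt and no reset: what is moved stays moved. The work goes in short steps, each a Python script; the robot and the scene stay as the last script left them, time stands still between calls to the robot, and variables do not carry over. Pictures are saved under pics/ and viewed, at most 10 in all, crops included, and the job is handed in when it is done.

```bash
ls; mkdir -p pics
python3 - <<'E'
from station import env, set_gripper, viewer, workorder
import cv2,json,numpy as np
np.set_printoptions(precision=4,suppress=True)
for n in ["scene","top"]:
    cv2.imwrite(f"pics/{n}0.png",viewer.camera(n)); print(n,viewer.camera_params(n))
print(viewer.camera_params("wrist"));s=env.read_state();print(s["time_s"],s["orientation"],s["tool_pos"])
E
```

```text
pics
scene {'fx': 420.682728804054, 'fy': 420.682728804054, 'cx': 318.3844354774402, 'cy': 200.95092725769547, 'pose': array([[   0.597 ,   -0.6401,    0.4837, 1051.2302],
       [   0.8022,    0.4674,   -0.3716, -385.7357],
       [   0.0117,    0.6098,    0.7925,  899.1546],
       [   0.    ,    0.    ,    0.    ,    1.    ]])}
top {'fx': 434.4122235960555, 'fy': 434.4122235960555, 'cx': 322.6722368365624, 'cy': 200.89237836318227, 'pose': array([[ -0.1422,   0.9674,  -0.2097, 393.0056],
       [ -0.9898,  -0.1388,   0.0307,  15.0646],
       [  0.0005,   0.2119,   0.9773, 941.341 ],
       [  0.    ,   0.    ,   0.    ,   1.    ]])}
{'fx': 326.68088111708204, 'fy': 326.68088111708204, 'cx': 311.91012169775615, 'cy': 201.41141952667323, 'tool_from_camera': array([[  0.0004,   0.9649,   0.2625,  71.9251],
       [  1.    ,  -0.0004,   0.    ,  -0.5548],
       [  0.0001,   0.2625,  -0.9649, -82.8204],
       [  0.    ,   0.    ,   0.    ,   1.    ]])}
0.1 [ 0.9775  0.2108 -0.0001 -0.0007] [ 257.4525 -569.0829  301.9758]
```

View pics/top0.png

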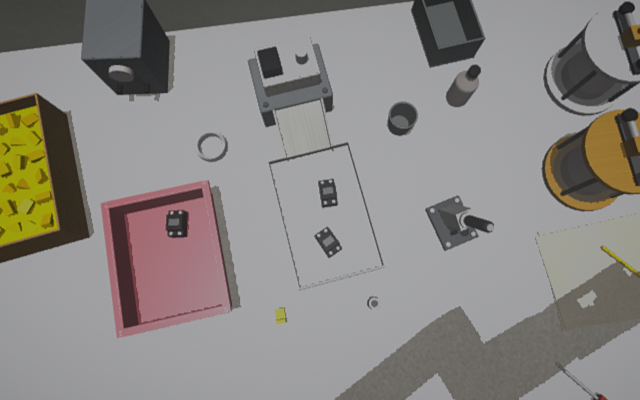

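View pics/scene0.png

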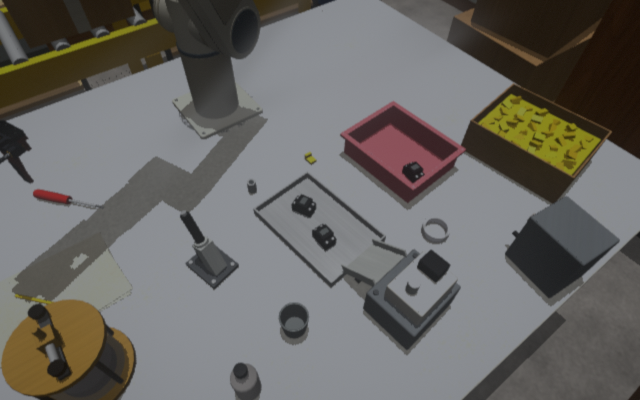

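Top: the tote is on the left (103–230, 183–335). The housings are at (328,193) and (328,241), and the holder/probe is at (452,222), with the handle end near (490,227). The socket is at (373,302), the clip at (281,316), the tape at (212,147) and the cup at (402,118). Next I'll get the numbers and a zoomed composite of the probe.

```bash
cat > h.py <<'E'
from station import env, set_gripper, viewer, workorder
import cv2, numpy as np
from scipy.spatial.transform import Rotation as R
np.set_printoptions(precision=3,suppress=True)
def params(n):
    p=dict(viewer.camera_params(n))
    if n=="wrist":
        s=env.read_state(); T=np.eye(4); T[:3,:3]=R.from_quat(s["orientation"]).as_matrix(); T[:3,3]=s["tool_pos"]
        p["pose"]=T@p["tool_from_camera"]
    return p
def ray(p,uv):
    d=np.array([(uv[0]-p["cx"])/p["fx"],-(uv[1]-p["cy"])/p["fy"],-1.]); d=p["pose"][:3,:3]@d
    return p["pose"][:3,3],d/np.linalg.norm(d)
def plane(p,uv,z):
    o,d=ray(p,uv); return o+d*(z-o[2])/d[2]
def tri(p1,a,p2,b):
    o1,d1=ray(p1,a);o2,d2=ray(p2,b)
    t=np.linalg.lstsq(np.c_[d1,-d2],o2-o1,rcond=None)[0]
    x,y=o1+t[0]*d1,o2+t[1]*d2
    return (x+y)/2,np.linalg.norm(x-y)
def down(yaw): # tool x axis at angle yaw in world, z down
    return (R.from_euler("z",yaw)*R.from_euler("x",np.pi)).as_quat()
E
python3 - <<'E'
from h import *
t=params("top");s=params("scene")
for n,uv,z in [("tray",[(270,163),(348,145),(382,266),(301,287)],24),("tote",[(103,204),(209,182),(230,311),(119,335)],75),("foot",[(426,210),(460,197),(479,235),(444,249)],12),("hous",[(328,192),(328,240),(176,223)],42),("sock",[(373,302)],36),("clip",[(281,316)],18),("tape",[(212,147)],24)]:
    P=np.array([plane(t,u,z)[:2] for u in uv]);print(n,P.tolist() if len(P)==1 else P)
    if len(P)==4: 
        print(" centre",P.mean(0),"sides",np.linalg.norm(P-np.roll(P,-1,0),axis=1))
        a=P[1]-P[2];print(" ang",np.arctan2(a[1],a[0]),np.arctan2(*(P[0]-P[3])[::-1]))
a=cv2.imread("pics/top0.png")[180:260,410:510];b=cv2.imread("pics/scene0.png")[200:290,170:250]
c=cv2.imread("pics/top0.png")[160:270,280:370]
f=lambda i:cv2.resize(i,(400,int(400*i.shape[0]/i.shape[1])),interpolation=cv2.INTER_CUBIC)
g=np.zeros((600,800,3),np.uint8)
A=f(a);B=f(b)
g[:320,:400]=A;g[:450,400:]=B
g[330:600,:221]=cv2.resize(c,(221,270))
cv2.imwrite("pics/z1.png",np.clip(g*1.5,0,255).astype(np.uint8))
E
```

```text
tray [[ 690.817   88.962]
 [ 707.653  -87.522]
 [ 434.163 -116.799]
 [ 415.52    56.679]]
 centre [562.038 -14.67 ] sides [177.286 275.053 174.477 277.184]
 ang 0.1066434522767088 0.11673346239718427
tote [[636.035 431.712]
 [651.553 213.982]
 [388.647 196.287]
 [374.482 410.689]]
 centre [512.679 313.168] sides [218.283 263.501 214.87  262.396]
 ang 0.06720479242104578 0.08020431134254448
foot [[ 540.294 -234.114]
 [ 558.24  -313.532]
 [ 470.208 -336.54 ]
 [ 451.362 -255.898]]
 centre [ 505.026 -285.021] sides [81.42  90.989 82.814 91.561]
 ang 0.255637431846869 0.240222236106766
hous [[603.509 -27.127]
 [502.081 -12.288]
 [582.702 297.724]]
sock [[364.82547592093607, -84.61287746000866]]
clip [[363.50891236182116, 105.3723271958443]]
tape [[745.9116441367314, 212.0912614837801]]
```

View pics/z1.png

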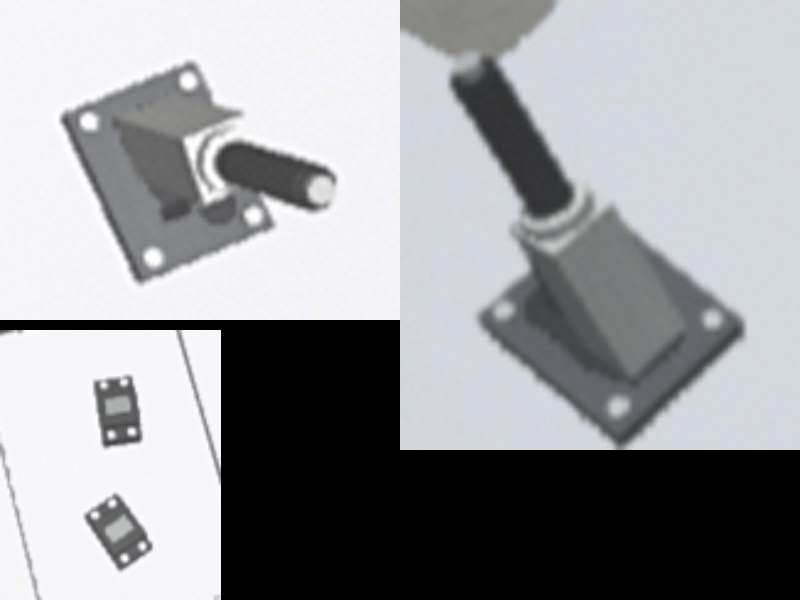

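Run:
```python
from h import *
t=params("top");s=params("scene")
a=tri(t,(490,227.5),s,(185,213));b=tri(t,(466.2,220),s,(200.4,241.6))
d=a[0]-b[0];print("cap",a,"low",b,"len",np.linalg.norm(d),d/np.linalg.norm(d),"lean",np.arccos(d[2]/np.linalg.norm(d)))
env.reach([555,-20,260],down(0))
p=params("wrist");im=viewer.camera("wrist");cv2.imwrite("pics/w1.png",im);np.save("w1.npy",p["pose"])
print(env.read_state()["time_s"],env.read_state()["qpos"])
```

```text
cap (array([ 467.875, -294.994,  175.846]), np.float64(3.961886082033161)) low (array([ 495.792, -288.867,   92.2  ]), np.float64(2.755993587846396)) len 88.3937981651507 [-0.316 -0.069  0.946] lean 0.32925376268941103
2.3833 [-0.059  0.377  1.818 -0.     0.946  1.513]
```

View pics/w1.png

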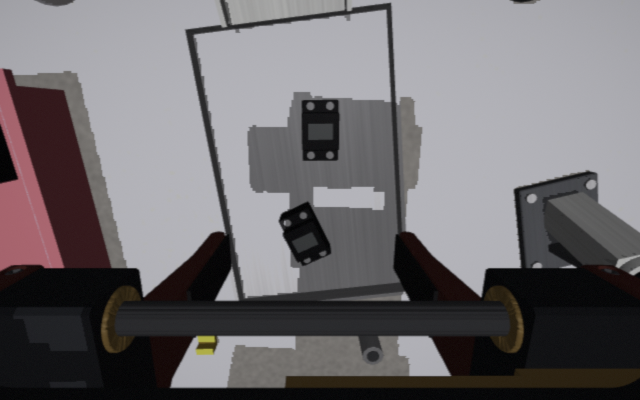

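The wrist view shows both housings clear. Housing 1 has its label at (320,131) and screw heads near (311,105), (330,105), (310,155) and (331,155). Housing 2 has its label at (304,242) and screws near (287,222), (303,214), (306,262) and (322,254). I'll locate the screw heads by mask and get both poses.

Run:
```python
from h import *
im=cv2.imread("pics/w1.png");p=params("wrist");g=cv2.cvtColor(im,cv2.COLOR_BGR2GRAY)
for n,(x0,y0,x1,y1) in dict(H1=(302,98,340,162),H2=(276,198,334,270)).items():
    c=g[y0:y1,x0:x1]
    cn=max(cv2.findContours((c<60).astype(np.uint8),cv2.RETR_EXTERNAL,2)[0],key=cv2.contourArea)
    m=np.zeros_like(c);cv2.drawContours(m,[cv2.convexHull(cn)],-1,255,-1);m=cv2.erode(m,np.ones((3,3)))
    k,_,st,ce=cv2.connectedComponentsWithStats(((c>85)&(m>0)).astype(np.uint8))
    for i in range(1,k):
        if st[i,4]>8:
            uv=ce[i]+[x0,y0];print(n,uv,st[i,4],"z30",plane(p,uv,30)[:2],"z42",plane(p,uv,42)[:2])
t=params("top")
```

```text
H1 [310.    105.667] 42 z30 [632.86  -18.417] z42 [632.626 -18.488]
H1 [329.533 105.422] 45 z30 [633.064 -36.369] z42 [632.822 -35.752]
H1 [310.571 154.771] 35 z30 [587.83  -18.865] z42 [589.323 -18.919]
H1 [329.485 154.606] 33 z30 [587.977 -36.932] z42 [589.464 -36.294]
H2 [303.    215.174] 23 z30 [527.335 -11.159] z42 [531.148 -11.509]
H2 [286.5   222.667] 30 z30 [519.407   5.575] z42 [523.524   4.583]
H2 [322.417 253.083] 12 z30 [486.107 -30.976] z42 [491.502 -30.565]
H2 [307.083 260.083] 12 z30 [478.205 -15.037] z42 [483.902 -15.238]
```

```bash
cat >> h.py <<'E'
def pick_place(c,yaw,dst,dyaw):
    env.reach([*c,170],down(yaw)); env.move_l([*c,90],rate=120)
    set_gripper(20); s=env.read_state(); print("grip",s["width"],s["grip_force"],s["tool_pos"])
    if s["width"]<28: return False
    env.move_l([*c,200],rate=200)
    env.move_l([*dst,200],rot=down(dyaw),rate=250)
    print("width",env.read_state()["width"])
    env.move_l([*dst,93],rate=120); set_gripper(58); env.hold(.1)
    env.move_l([*dst,200],rate=250); print("t",env.read_state()["time_s"]); return True
E
python3 - <<'E'
from h import *
pick_place([502.8,-12.9],.448,[465.7,271],.073) and pick_place([610.4,-27.6],.005,[460,347],.073)
env.reach([555,-20,260],down(0))
p=params("wrist");im=viewer.camera("wrist");cv2.imwrite("pics/w2.png",im);np.save("w2.npy",p["pose"])
t=viewer.camera("top");cv2.imwrite("pics/top2.png",t)
print(env.read_state()["time_s"])
g=np.zeros((600,800,3),np.uint8);g[:400,:640]=im;g[400:580,:200]=t[170:350,80:280]
cv2.imwrite("pics/c2.png",g)
E
```

```text
grip 34.28474874500143 30.000031739473343 [502.81  -12.922  89.989]
width 34.02106221469465
t 8.8667
grip 33.96027773790619 30.000715255737305 [610.659 -27.685  90.545]
width 33.78122710392177
t 16.2083
17.7417
```

View pics/c2.png

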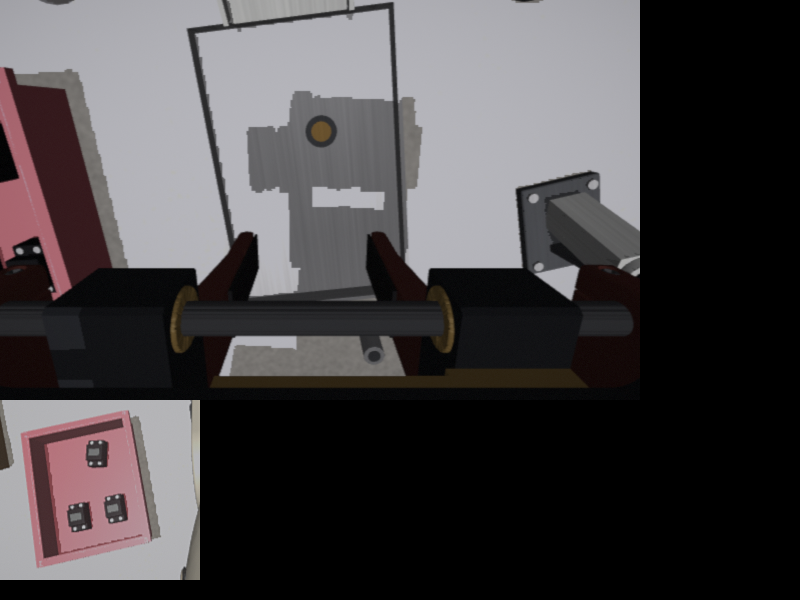

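Both housings are in the tote, and the test point is visible at (321,131) in the wrist view. Next are two wrist views of the probe.

Run:
```python
from h import *
im=cv2.imread("pics/w2.png");p=params("wrist")
hsv=cv2.cvtColor(im[100:165,290:350],cv2.COLOR_BGR2HSV)
m=(hsv[...,1]>90).astype(np.uint8);ys,xs=np.nonzero(m);uv=(xs.mean()+290,ys.mean()+100)
dark=(cv2.cvtColor(im[110:152,300:342],cv2.COLOR_BGR2GRAY)<75);y2,x2=np.nonzero(dark)
print("spot",uv,plane(p,uv,4),"w",np.ptp(xs),np.ptp(ys),"darkmid",(x2.min()+x2.max())/2+300,(y2.min()+y2.max())/2+110)
np.save("spot.npy",plane(p,uv,4))
cap=np.array([467.9,-295,175.8]);low=np.array([495.8,-288.9,92.2])
g=np.zeros((600,800,3),np.uint8)
for i,y in enumerate([-215,-365]):
    env.reach([400,y,320],down(0));p=params("wrist");im=viewer.camera("wrist");cv2.imwrite(f"pics/p{i}.png",im);np.save(f"p{i}.npy",p["pose"])
    for X in (cap,low):
        c=np.linalg.inv(p["pose"])@[*X,1];print(i,p["cx"]-p["fx"]*c[0]/c[2],p["cy"]+p["fy"]*c[1]/c[2])
    g[:320,i*400:i*400+400]=im[0:320,60+0:460] if i==0 else im[0:320,180:580]
cv2.imwrite("pics/c3.png",g[:320]);print(env.read_state()["time_s"])
```

```text
spot (np.float64(320.75384615384615), np.float64(131.07999999999998)) [608.294 -27.056   4.   ] w 19 20 darkmid 321.0 130.5
0 432.2315767210981 119.50282363367164
0 395.44938269281545 85.61025817728104
1 210.0810397828858 118.38911896676821
1 228.9792386432715 84.53431144456192
19.4917
```

View pics/c3.png

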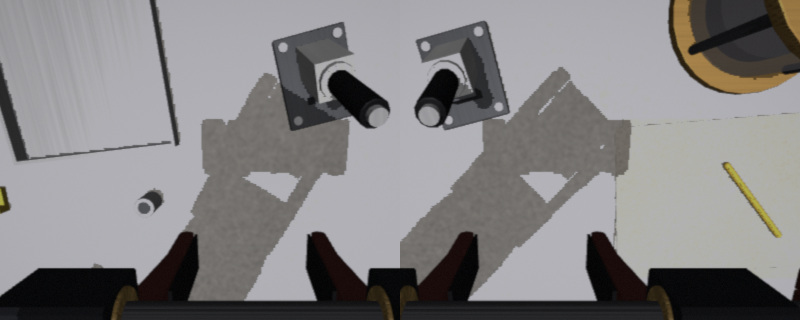

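The cap is at about (437,117) in view 0 and (209,116) in view 1. The handle's lower end is at about (397,80) and (232,76).

Run:
```python
from h import *
P=[];capuv=[];N=[]
for i,(x0,y0,x1,y1) in enumerate([(380,55,460,140),(190,55,262,135)]):
    p=params("wrist");p["pose"]=np.load(f"p{i}.npy");P.append(p)
    g=cv2.cvtColor(cv2.imread(f"pics/p{i}.png"),cv2.COLOR_BGR2GRAY)[y0:y1,x0:x1]
    k,l,st,ce=cv2.connectedComponentsWithStats(cv2.morphologyEx((g<40).astype(np.uint8),cv2.MORPH_OPEN,np.ones((7,7))))
    j=1+np.argmax(st[1:,4]);ys,xs=np.nonzero(l==j)
    pts=np.c_[xs,ys].astype(np.float32)
    vx,vy,cx,cy=cv2.fitLine(pts,cv2.DIST_HUBER,0,.01,.01).ravel()
    print(i,"blob",st[j],"line",cx+x0,cy+y0,vx,vy)
    a=ray(p,(cx+x0,cy+y0))[1];b=ray(p,(cx+x0+20*vx,cy+y0+20*vy))[1];n=np.cross(a,b);N.append(n/np.linalg.norm(n))
    c0=np.array([(437,117),(209,116)][i])-[x0,y0]
    m=(g>110).astype(np.uint8);k,l,st,ce=cv2.connectedComponentsWithStats(m);j=l[c0[1],c0[0]];print(" cap",ce[j]+[x0,y0],st[j]);capuv.append(ce[j]+[x0,y0])
    foot=[[(272+60,42),(344+60,22),None,(290+60,130)],[(416-220,38),(487-220,21),(509-220,110),None]][i]
    for f in foot:
        if f: print("  foot",plane(p,f,12)[:2])
d=np.cross(*N);d/=np.linalg.norm(d);d*=np.sign(d[2])
# point on the axis: closest to low estimate
C=[p["pose"][:3,3] for p in P]
x=np.linalg.lstsq(np.array([N[0],N[1],d]),np.array([N[0]@C[0],N[1]@C[1],d@np.array([482,-292,134])]),rcond=None)[0]
print("axis pt",x,"dir",d,"lean",np.arccos(d[2]),"az",np.arctan2(-d[1],-d[0]))
cap=tri(P[0],capuv[0],P[1],capuv[1]);print("cap",cap, "low from manual",tri(P[0],(397,80),P[1],(232,76)))
v=cap[0]-x;print("cap off axis",v-d*(v@d))
```

```text
0 blob [   9   16   52   51 1442] line 410.74756 92.8111 0.70657516 0.707638
 cap [427.288  95.529] [   0    0   80   85 4119]
  foot [ 546.929 -235.735]
  foot [ 566.723 -313.052]
  foot [ 452.737 -258.396]
1 blob [ 14  15  34  46 986] line 222.87831 91.37357 0.04480514 -0.9989957
 cap [214.679  95.709] [   0    0   72   80 2473]
  foot [ 549.83  -236.742]
  foot [ 566.504 -314.701]
  foot [ 474.338 -336.697]
axis pt [ 484.662 -293.829  134.934] dir [-0.436 -0.184  0.881] lean 0.4925655681888797 az 0.40024717786308694
cap (array([ 483.529, -295.081,  161.335]), np.float64(0.9127924124475263)) low from manual (array([ 502.171, -291.072,   87.887]), np.float64(2.456390367611932))
cap off axis [9.314 3.168 5.266]
```

Run:
```python
from h import *
P=[];U=[]
for i,c in enumerate([(437,117),(209,116)]):
    p=params("wrist");p["pose"]=np.load(f"p{i}.npy");P.append(p)
    g=cv2.cvtColor(cv2.imread(f"pics/p{i}.png"),cv2.COLOR_BGR2GRAY)[c[1]-16:c[1]+17,c[0]-16:c[0]+17]
    print(g[16,::2],g[::2,16])
    m=cv2.morphologyEx((g>110).astype(np.uint8),cv2.MORPH_OPEN,np.ones((5,5)))
    m2=((g>110)&(g<g[16,16]+12)).astype(np.uint8);k,l,st,ce=cv2.connectedComponentsWithStats(m2,connectivity=4);j=l[16,16]
    print(st[j],ce[j]+np.array(c)-16);U.append(c if st[j,4]>350 else ce[j]+np.array(c)-16)
print("manual",tri(P[0],(437,117),P[1],(209,116)),"auto",tri(P[0],U[0],P[1],U[1]))
cap=tri(P[0],U[0],P[1],U[1])[0]
y=.232;d=np.array([-np.sin(.35)*np.cos(y),-np.sin(.35)*np.sin(y),np.cos(.35)])
g=cap-40*d;print("grip",g,"low end",cap-80*d)
for i in (0,1):
  for X in (cap,cap-80*d):
    c=np.linalg.inv(P[i]["pose"])@[*X,1];p=P[i];print(i,p["cx"]-p["fx"]*c[0]/c[2],p["cy"]+p["fy"]*c[1]/c[2])
# grasp orientation candidates: z tool=-d, roll options
for r in np.arange(0,2*np.pi,np.pi/2):
    z=-d;x=np.array([np.cos(y),np.sin(y),0]);x-=z*(x@z);x/=np.linalg.norm(x)
    M=R.from_matrix(np.c_[x,np.cross(z,x),z])*R.from_euler("z",r)
    for off in (110,0):
        pos=g+10*d-61*(-d)*(-1)*-1+off*d if 0 else g+(10+61+off)*d
        print(r,off,pos,env.ik(pos,M.as_quat()))
```

```text
[ 20  18  25  42 131 156 152 149 150 153 155 151 149 141 164 175 175] [ 21  24  78  82 145 149 150 150 150 150 150 150 151 153 176 176 176]
[  8   6  22  21 298] [438.574 116.718]
[178 129  33 136 158 155 152 153 156 158 156 152 152  93  12  20  18] [ 29  31  77 102 157 158 159 158 156 155 153 152 152  73 173 179 178]
[  6   6  20  20 310] [208.419 115.732]
manual (array([ 469.557, -296.055,  181.184]), np.float64(0.08932336894045964)) auto (array([ 469.753, -296.313,  183.205]), np.float64(0.10194870508407983))
grip [ 483.102 -293.159  145.63 ] low end [ 496.45  -290.006  108.055]
0 438.56600668537743 116.79905579275548
0 401.38668546313164 83.31543809691217
1 208.41318425667995 115.65094234840572
1 225.6168735902495 82.20013371010761
0.0 110 [ 422.7   -307.429  315.656] [-0.78   0.203  1.953  0.403  0.836  0.309]
0.0 0 [ 459.408 -298.757  212.325] [-0.715  0.396  1.982  0.504  0.615  0.23 ]
1.5707963267948966 110 [ 422.7   -307.429  315.656] [-0.78   0.203  1.953  0.403  0.836  1.88 ]
1.5707963267948966 0 [ 459.408 -298.757  212.325] [-0.715  0.396  1.982  0.504  0.615  1.801]
3.141592653589793 110 [ 422.7   -307.429  315.656] None
3.141592653589793 0 [ 459.408 -298.757  212.325] None
4.71238898038469 110 [ 422.7   -307.429  315.656] [-0.78   0.203  1.953  0.403  0.836 -1.262]
4.71238898038469 0 [ 459.408 -298.757  212.325] [-0.715  0.396  1.982  0.504  0.615 -1.341]
```

Run:
```python
from h import *
y=.232;d=np.array([-np.sin(.35)*np.cos(y),-np.sin(.35)*np.sin(y),np.cos(.35)])
cap=np.array([469.7,-296.2,182.]);g=cap-40*d;z=-d
x=np.array([np.cos(y),np.sin(y),0]);x-=z*(x@z);x/=np.linalg.norm(x);q=R.from_matrix(np.c_[x,np.cross(z,x),z]).as_quat()
T=g+71*d
env.reach(T+75*d,q);print(env.move_l(T,rate=80,f_stop=15))
f0=env.read_state()["force"];set_gripper(5);s=env.read_state();print("grip",s["width"],s["grip_force"],s["force"]-f0,s["tool_pos"]-T)
if 18<s["width"]<26:
    env.move_l(T+115*d,rate=100);s=env.read_state();print(s["width"],s["grip_force"],s["force"]-f0)
    sp=np.load("spot.npy");env.move_l([500,-150,340],rot=down(0.1),rate=200)
    env.move_l([sp[0],sp[1],240],rot=down(0),rate=200)
    env.hold(.3);p=params("wrist");np.save("w4.npy",p["pose"]);im=viewer.camera("wrist");cv2.imwrite("pics/w4.png",im)
    sc=viewer.camera("scene");tp=viewer.camera("top");cv2.imwrite("pics/scene4.png",sc);cv2.imwrite("pics/top4.png",tp)
    r=np.zeros((600,800,3),np.uint8);r[:320]=cv2.resize(sc[160:288,240:400],(400,320)).repeat(1,0)[:, :400].repeat(1,1) if 0 else 0
    r[:320,:400]=cv2.resize(sc[160:288,240:400],(400,320),interpolation=2);r[:320,400:]=cv2.resize(tp[140:268,250:410],(400,320),interpolation=2)
    r[320:600,:560]=im[:280,40:600]
    cv2.imwrite("pics/c4.png",r)
s=env.read_state();print(s["time_s"],s["width"],s["grip_force"],s["tool_pos"],s["force"])
```

```text
False
grip 21.99552585362219 30.0001922249794 [-0.361 -0.532  1.815] [ 0.014 -0.077  0.103]
22.056535915175697 29.999685287475586 [-0.254 -0.499 -0.731]
25.7 21.27226910932819 29.999729096889496 [608.271 -27.239 240.207] [-0.457 -0.193 -0.778]
```

View pics/c4.png

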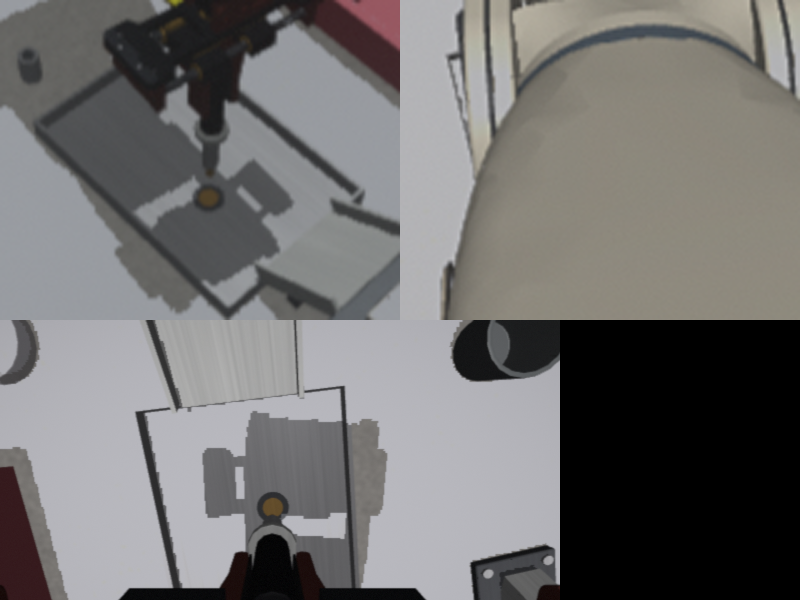

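The probe is upright in the fingers, above the disc. In the wrist picture the spot is at (312,187), with the probe in line with it laterally. I'll go lower and check the fore-aft offset.

Run:
```python
from h import *
def spotof(im,p,box):
    x0,y0,x1,y1=box;h=cv2.cvtColor(im[y0:y1,x0:x1],cv2.COLOR_BGR2HSV);ys,xs=np.nonzero((h[...,1]>90)&(h[...,2]>50));return xs.mean()+x0,ys.mean()+y0,len(xs),np.ptp(xs),np.ptp(ys)
p=params("wrist");im=cv2.imread("pics/w4.png");a=spotof(im,p,(295,170,330,200));print("spot w4",a,plane(p,a,4))
sp=np.load("spot.npy")
env.move_l([sp[0],sp[1],203],rate=60);env.hold(.2)
p=params("wrist");im=viewer.camera("wrist");sc=viewer.camera("scene");cv2.imwrite("pics/w5.png",im);cv2.imwrite("pics/scene5.png",sc)
s=params("scene")
def proj(p,X):
    c=np.linalg.inv(p["pose"])@[*X,1];return p["cx"]-p["fx"]*c[0]/c[2],p["cy"]+p["fy"]*c[1]/c[2]
st=env.read_state();t=st["tool_pos"];M=R.from_quat(st["orientation"]).as_matrix()
for k in (119,169,189): print(k,"tool axis pt wrist",proj(p,t+M[:,2]*k),"scene",proj(s,t+M[:,2]*k))
print("spot wrist",proj(p,sp),"scene",proj(s,sp),t,M[:,2],st["time_s"])
r=np.zeros((600,800,3),np.uint8)
r[:480,:400]=cv2.resize(im[150:270,262:362],(400,480),interpolation=2)
r[:480,400:]=cv2.resize(sc[185:257,290:350],(400,480),interpolation=2)
cv2.imwrite("pics/c5.png",r[:480])
```

```text
spot w4 (np.float64(312.5268456375839), np.float64(186.6510067114094), 298, np.int64(19), np.int64(17)) [608.516 -27.218   4.   ]
119 tool axis pt wrist (np.float64(312.8369757340956), np.float64(226.24910662435553)) scene (np.float64(324.25709944710644), np.float64(220.37806798849587))
169 tool axis pt wrist (np.float64(312.691937510083), np.float64(205.307258252577)) scene (np.float64(323.8004224973885), np.float64(232.0625299953299))
189 tool axis pt wrist (np.float64(312.6478572833552), np.float64(198.94258141920633)) scene (np.float64(323.6274119337418), np.float64(236.48915007974588))
spot wrist (np.float64(312.61183201772747), np.float64(196.3046288736284)) scene (np.float64(323.47165572620844), np.float64(238.64582799820258)) [608.462 -27.063 203.363] [ 0.001 -0.    -1.   ] 26.7667
```

View pics/c5.png

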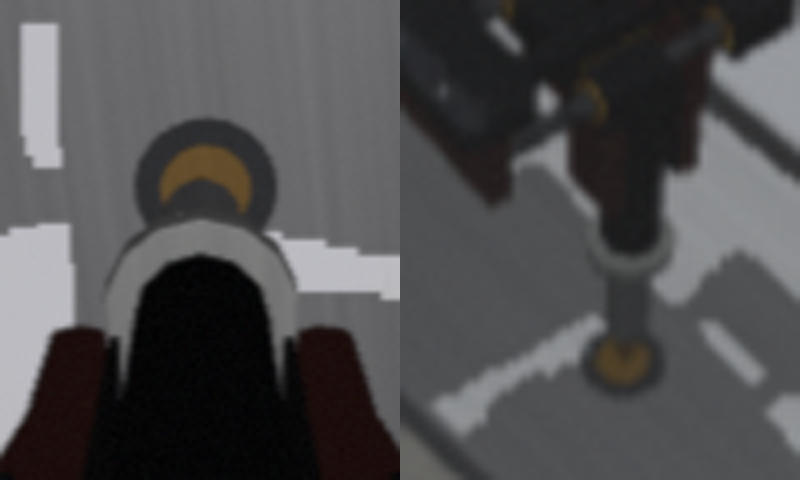

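The barrel and tip line up with the disc in both views: the scene disc is at (323.3,238.7) against 238.6 predicted, and the barrel edge is at row 194.5 against 195 predicted. I'll press gently now.

Run:
```python
from h import *
sp=np.load("spot.npy");env.hold(.3);f0=env.read_state()["force"];f=lambda:(env.read_state()["force"]-f0)
x,y=608.4,-27.1
print(env.move_l([x,y,182],rate=12,f_stop=1.5));env.hold(.2);s=env.read_state();print(s["tool_pos"],f())
for i in range(8):
    z=s["tool_pos"][2]
    if f()[2]>2.9 or z<178: break
    env.move_l([x,y,z-1],rate=10);env.hold(.2);s=env.read_state();print(s["tool_pos"],f(),s["width"],s["grip_force"])
print(s["time_s"])
```

```text
True
[608.137 -27.053 197.113] [0.748 0.066 2.231]
[608.42  -27.064 196.124] [-0.496  1.066  2.183] 21.713606398580158 30.00008851289749
[608.403 -27.119 195.165] [0.295 0.225 3.328] 21.700473233338805 30.000113546848297
28.9
```

Run:
```python
from h import *
def avg():
    F=[]
    for i in range(25): env.hold(.04);F.append(env.read_state()["force"])
    return np.mean(F,0),np.std(F,0)
print(avg(),env.read_state()["tool_pos"])
env.move_l([608.4,-27.1,193.5],rate=10);print(avg(),env.read_state()["tool_pos"])
env.hold(.1)
p=params("wrist");im=viewer.camera("wrist");sc=viewer.camera("scene");cv2.imwrite("pics/w6.png",im);cv2.imwrite("pics/scene6.png",sc)
r=np.zeros((480,800,3),np.uint8)
r[:,:400]=cv2.resize(im[150:270,262:362],(400,480),interpolation=2)
r[:,400:]=cv2.resize(sc[185:257,290:350],(400,480),interpolation=2)
cv2.imwrite("pics/c6.png",np.clip(r*1.6,0,255).astype(np.uint8));print(env.read_state()["time_s"])
```

```text
(array([0.725, 0.239, 1.529]), array([0.41 , 0.563, 0.563])) [608.423 -27.097 195.149]
(array([0.561, 0.148, 1.799]), array([0.544, 0.436, 0.482])) [608.416 -27.101 193.501]
31.4917
```

View pics/c6.png

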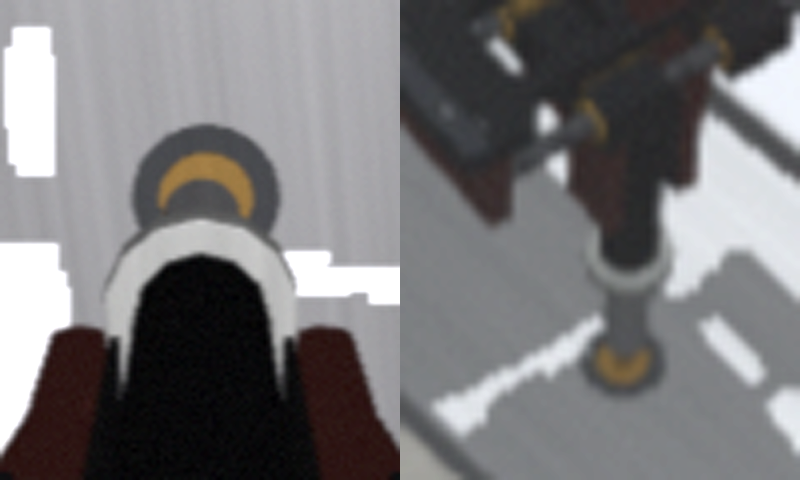

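Run:
```python
from h import *
env.move_l([608.4,-27.1,192.7],rate=10)
F=[]
for i in range(40): env.hold(.04);F.append(env.read_state()["force"])
m=np.mean(F,0);s=env.read_state();print(m,"press",m[2]+.88,"in mm",(m[2]+.88-1.2)/.3,s["width"],s["tool_pos"],s["time_s"])
if .75<(m[2]+.88-1.2)/.9+.0 and 2.1<m[2]+.88<4: print(workorder.sign_off())
```

```text
[0.688 0.129 2.132] press 3.0115059966336952 in mm 6.038353322112318 21.355425291524007 [608.394 -27.09  192.701] 33.4083
the job is handed in; nothing more can be done
None
```

The job is handed in at about 33 s of the 67 s allowed: both housings are in the tote, and the probe is held upright on the brass disc at about 3.0 N, which by the spring rate puts the tip about 6 mm in; the judge's verdict was not shown.

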